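# Crank the rack clamp shut

## Robot

A 7-joint arm with a two-finger parallel gripper is mounted at the origin on the work surface. World frame = base frame: x ahead of the robot, y to its left, z up, the work surface at z = 0. Lengths are in m, angles in rad, forces in N, time in s.
With the tool pointing down it reaches from about 0.35 to 0.9 m from the base axis. Payload 19.9 kg.
Tool frame: the origin (TCP) lies on the centre line of the jaws, within the pads' length; the fingertips stand 14 mm ahead of it and the grasp point (between the pads) lies 5 mm behind it (manip.tcp_to_tips is the z of the fingertips in the tool frame, in m); z points along the fingers, y is the line along which they close (so a half turn about z gives the same grasp; the last joint's range is limited). The gripper opens to 85 mm and grips with 20 to 120 N. Pads are 22 mm wide; open, the fingers measure 114 mm over their backs; the gripper's body (76 mm by 85 mm) begins 54 mm behind the grasp point. The pads swing forward as they close: fully open they stand 13 mm farther back than shut.
Start: joints at [-1.238, 0.417, -0.01, 1.614, 0.005, 1.111, -0.053], TCP at [0.229, 0.582, 0.245] pointing down, gripper open.
Joint ranges: [-2.81, 2.81], [-0.39, 2.02], [-1.27, 1.25], [0.06, 2.57], [-1.19, 4.33], [0.19, 2], [-2.82, 2.82]. Speed limits (rad/s): [1.89, 1.89, 2.39, 2.39, 3.01, 3.01, 3.01].

## Interface

Orientations are given as a unit quaternion [w, x, y, z].
In Python, from workcell import manip gives the robot as it stands. The module is installed in compiled form; this text tells all that it offers.
- The arm moves only by the tool arm_command, never from a script. Its argument "series" is text: rows parted by semicolons, each of 7 numbers parted by spaces: the turn, a rotation vector about the world's x, y, z in rad, then the shift along the world's x, y, z in cm, then the opening, from 0 (shut) to 1 (fully open). In form: ax ay az dx dy dz hand; .... A call has 1 to 10 rows; each row shifts and turns the commanded pose from where the row before left it; what a row does not reach is not made up. A row lasts 1/10 s, in which the tool goes at most 50 mm and 8.59 degrees, less where a joint would pass 70% of its speed; a pose out of reach is approached as far as the arm can. A call is refused whole if a number of a shift passes 5 or a number of a turn 0.15, either way. A call with a gripper value outside its range is refused whole. The fingers move at their own pace and stop on an object; "force" is the grip in N (left out, the last holds). Time passes only in rows, so rows that do not move let the fingers close. It gives the time, the measured TCP pose, the force, the opening and the grip force at its end, in the units of the state.
- manip.read_state(): the state, without advancing time (a new reading comes with each control period).
- manip.read_camera(name): name is "scene" or "top" or "wrist"; returns a dict with "color" (384x512x3 uint8, red, green, blue), "camera_matrix" (3x3 intrinsics, pixels), "k1" (the pictures are not rectified: a ray, as slopes to the right and down, at radius r is drawn at 1 + k1 r^2 times it, then the intrinsics apply), "xyz" and "rotation" of the camera in the world. Camera axes: x right, y down, z forward; pixel columns grow to the right and rows downward; lengths in m; the calibration is good to about 2 mm. A picture is of the moment at which its call begins. There is no depth.
- manip.close_job(): hands the job in; it is judged then, once.
Trained networks look in a picture, given as the dict that the camera call returned (one of the last four; its "shot" number tells which), for a name from the list of things; names that differ only in an ending like _2 or _b are one class to them, and where a whole thing is asked for, a point or a joint stands for the part that bears it (a point fixed in the world has none). Each returns a list of dicts, best first, with "confidence" (0 to 1); they miss things now and then, are a little off and sometimes report something else, mostly with a low value. They report only what shows in the picture. A call takes as long as a camera call. They do not tell look-alikes from the thing itself.
- manip.cut_out(picture, label): "mask" (384x512 bool, what is visible of it) and "box" ([left, top, width, height] in pixels, round what is visible of it).
The state is a dict: "time_s": time; "joint_pos": joint angles; "joint_vel": joint speeds; "tau": joint torques, N m; "tcp_pos": TCP position; "tcp_rot": TCP orientation; "force": force on the tool from outside, world axes, zero at the start; "ft_torque": the same for the moment, N m; "opening": opening from 0.0 (shut) to 1.0 (fully open); "gripper_force": force on a finger pad.
Only numpy, scipy, OpenCV 4.12 (cv2) and the standard library are available. Lean on these libraries where they do the work, as an engineer would, in place of code of your own. Each camera call takes 0.05 s, during which the arm holds its last target. There are 200 camera calls.

## Task

Fit the loose crank fully home onto the square shaft end on top of the glue clamp's gear tower and let go of it there; then take it again by its red handle and wind it clockwise, seen from above, until the sliding jaw grips the striped board firmly against the fixed jaw. Leave the crank on the shaft, let go of everything, and do not disturb the off-cut, the glue bottle or the mallet.

Things in the scene. Friction and masses are not known exactly. Their poses are not given: they have to be found in the camera images.
- clamp: Fixed rack clamp. Origin: on the bench under the shaft's axis; z up, x along the bed away from the gear tower. Plywood bed 325 x 160 x 30 mm (x, y, z) from x = -40 to 285 mm; green gear tower 70 x 70 mm round the axis, top at z = 70 mm; green fixed jaw with its face at x = 260 mm, 140 mm wide, up to z = 65 mm.
- shoulder (a point): Point on the vertical shaft's axis at the top of its 40 mm round collar, 80 mm above the bench, on which the crank's hub rests when fully home. It does not turn: its axes are the clamp's, not the square's. Above it stands a 20 mm square, 22 mm tall, then the pilot cone.
- pilot_tip (a point): Top of the brass pilot cone on the shaft's end, 30 mm above shoulder; cone 8 mm tall, 19 mm wide at its foot, 10 mm at its tip. The square's angle differs each time and is not given: with the socket over the cone and resting on the square, turn the crank up to a quarter turn, pressing lightly, until it can drop 22 mm (free within about 5 degrees). Let go before that, it tips over.
- jaw (a joint): How far the sliding jaw has closed, in m. Driven by the shaft: 6 mm per radian (37.7 mm per turn), clockwise from above closes. About 0.10 when the board is gripped, felt as a sudden rise in winding force; starts between 0 and 0.039, so 1.6 to 2.7 turns are needed. Friction of 0.22 N m (2.6 N at the handle) holds it where it is left.
- jaw_face (a point): Middle of the sliding jaw's rubber face (140 mm wide, z = 33 to 67 mm), at x = 70 mm + joint jaw in the clamp's frame; the face looks to the clamp's +x. The jaw's rack runs back through the tower and sticks out towards the clamp's -x, 34 to 46 mm above the bench.
- board: Loose striped glued-up wooden board 90 x 150 x 36 mm (x, y, z), lying on the clamp bed between the jaws, a few mm off the fixed jaw and slightly askew; the sliding jaw pushes it square. Origin: underside centre; x along the clamp's.
- crank: Loose steel crank, 0.38 to 0.52 kg, balanced upright on its hub. Origin: centre of the hub's underside; z up along the hub's axis, x towards the handle. Hub 40 x 40 mm, 34 mm tall; 22 mm square socket, 34 mm deep from below, sides along x and y. Arm 20 mm wide, z = 34 to 44 mm, to x = 97 mm; counterweight 36 mm wide to x = -46 mm at that height. Centre of mass within 15 mm of the axis.
- boss (a point): Middle of the crank's grip boss, on the hub's axis 56 mm above its underside: a 26 x 26 mm square block on top of the arm, z = 44 to 68 mm, flats along the crank's x and y. Grip it across y, where the arm is only 20 mm wide.
- knob: The crank's red handle: a vertical sleeve 26 mm in diameter and 58 mm tall that spins freely on the crank, 85 mm from the hub's axis, from z = 48 to 106 mm of the crank. Origin: the middle of the sleeve's lower end.
- knob_mid (a point): Point on the red handle's axis, 83 mm above the hub's underside: a good height to grip it for winding.
- offcut: Bystander: wooden off-cut 90 x 45 x 30 mm, origin underside centre.
- glue: Bystander: yellow glue bottle, 54 mm in diameter, 150 mm tall, origin underside centre.
- mallet: Bystander: wooden mallet lying flat, handle towards its -x, head 60 x 110 x 60 mm, 230 mm long in all.
Things that resemble listed ones, but are neither listed nor needed, are in the scene too. Of the things shaped like the crank, the steel one is meant.

How it is judged:
By the outcome, as a careful person would: the job done as asked, in the order asked, and still so for the second after the job is handed in, with the robot touching nothing.
It also fails if it takes over 72 s, if anything falls off the work surface, if the arm or the gripper's body presses on something with over 40 N, if the wrist force passes 120 N, or if a joint passes its speed limit or range.

## Working session

There is one attempt and no reset: what is moved stays moved. The work goes in short steps, Python scripts to look and compute and a tool call to move; the robot and the scene stay as the last step left them, time stands still between calls to the robot, and variables do not carry over. Pictures are saved under pics/ and viewed, at most 10 in all, crops included, and the job is handed in when it is done.

Besides the shell and the picture viewer there is one more tool, called after "Emit:" as a command line: name --argument value ..., lists and objects as JSON in quotes. arm_command: Moves the arm, as the interface text tells. Its arguments: {"type":"object","properties":{"series":{"type":"string"},"force":{"type":"number"}},"required":["series"]}

```bash
mkdir -p pics
cat > h.py <<'E'
from workcell import manip
import numpy as np, cv2
def save(p,n,crop=None,s=1):
    im=p["color"][:,:,::-1]
    if crop: l,t,w,h=crop; im=im[t:t+h,l:l+w]
    if s!=1: im=cv2.resize(im,None,fx=s,fy=s,interpolation=cv2.INTER_CUBIC)
    cv2.imwrite("pics/"+n,im)
def ray(p,u,v):
    K=np.array(p["camera_matrix"]);k=p["k1"]
    d=np.array([(u-K[0,2])/K[0,0],(v-K[1,2])/K[1,1]]);s=d.copy()
    for _ in range(20): s=d/(1+k*(s@s))
    r=np.array(p["rotation"])@np.array([s[0],s[1],1]);return np.array(p["xyz"]),r
def atz(p,u,v,z):
    o,r=ray(p,u,v);return o+r*(z-o[2])/r[2]
def proj(p,X):
    c=np.array(p["rotation"]).T@(np.array(X)-np.array(p["xyz"]));s=c[:2]/c[2]
    s=s*(1+p["k1"]*(s@s));K=np.array(p["camera_matrix"]);return np.array([K[0,0]*s[0]+K[0,2],K[1,1]*s[1]+K[1,2]])
def tri(obs):
    A=np.zeros((3,3));b=np.zeros(3)
    for p,u,v in obs:
        o,r=ray(p,u,v);r=r/np.linalg.norm(r);M=np.eye(3)-np.outer(r,r);A+=M;b+=M@o
    return np.linalg.solve(A,b)
E
python3 - <<'E'
from h import *
P={}
for n in ("scene","top"):
    p=manip.read_camera(n);P[n]=p
    for l in ("crank","knob","clamp","board","jaw","boss","glue","mallet","offcut"):
        for d in manip.cut_out(p,l)[:3]:
            ys,xs=np.nonzero(d["mask"])
            print(n,l,round(d["confidence"],2),d["box"],xs.mean().round(1),ys.mean().round(1))
im=np.hstack([P["scene"]["color"],P["top"]["color"]])
save(P["scene"],"s1.png",None,1.5);save(P["top"],"t1.png",None,1.5)
print(P["top"]["xyz"],P["top"]["rotation"],P["scene"]["xyz"]); print(manip.read_state())
import pickle;pickle.dump(P,open("P.pkl","wb"))
E
```

```text
scene crank 0.96 [149.6, 169.3, 35.3, 36.3] 167.2 189.5
scene crank 0.81 [213.0, 137.2, 25.9, 30.0] 227.2 154.4
scene crank 0.67 [202.0, 152.1, 5.8, 40.3] 203.4 173.3
scene knob 0.48 [202.4, 154.9, 6.6, 15.1] 204.1 160.3
scene knob 0.43 [175.1, 170.0, 10.6, 16.7] 179.1 176.3
scene knob 0.33 [229.1, 186.1, 76.7, 94.7] 268.1 232.8
scene clamp 0.81 [224.9, 187.8, 79.8, 90.4] 268.3 232.8
scene clamp 0.21 [198.4, 149.7, 11.0, 45.9] 203.3 175.0
scene board 0.98 [228.9, 225.1, 60.7, 41.6] 259.4 241.3
scene jaw 0.58 [251.6, 191.2, 42.7, 40.2] 274.9 214.0
scene boss 0.84 [149.1, 169.6, 33.3, 37.2] 167.5 189.5
scene boss 0.83 [184.2, 191.7, 44.0, 32.8] 205.9 208.5
scene boss 0.73 [198.1, 150.3, 10.0, 40.3] 203.4 174.0
scene glue 0.86 [250.4, 144.6, 16.3, 37.4] 259.0 166.1
scene mallet 0.71 [365.1, 169.4, 31.1, 42.6] 379.6 196.5
scene mallet 0.47 [229.0, 185.7, 75.7, 92.9] 268.0 232.4
scene mallet 0.3 [252.9, 189.5, 42.9, 38.5] 275.6 213.9
scene offcut 0.53 [150.4, 147.4, 23.1, 14.9] 160.8 156.2
top crank 0.91 [264.0, 145.4, 36.7, 24.3] 281.4 160.3
top crank 0.86 [300.6, 187.5, 27.2, 39.0] 312.
[... 924 characters left out ...]
3752429,  0.41736391, -0.01032173,  1.61359448,  0.00469299,
        1.11070583, -0.05299038]), 'joint_vel': array([ 3.22685108e-03, -4.73937683e-05, -5.55277366e-04, -4.41628329e-04,
        4.64045059e-04, -2.70727055e-04,  2.53414800e-03]), 'tau': array([ 1.91596904e-03, -8.64217472e+01,  6.79027364e-01, -4.35202181e+01,
        1.91927544e-02,  2.04163254e-03,  9.32998591e-05]), 'tcp_pos': array([0.22876507, 0.58161163, 0.24528484]), 'tcp_rot': array([ 7.22245572e-06,  1.86276853e-01,  9.82497294e-01, -2.49427050e-05]), 'force': array([-0.7097188 , -0.13496706, -0.89002323]), 'ft_torque': array([-0.03743765,  0.02934818,  0.02181117]), 'gripper_force': 0.0, 'opening': 1.0045557768162698}
```

View pics/t1.png

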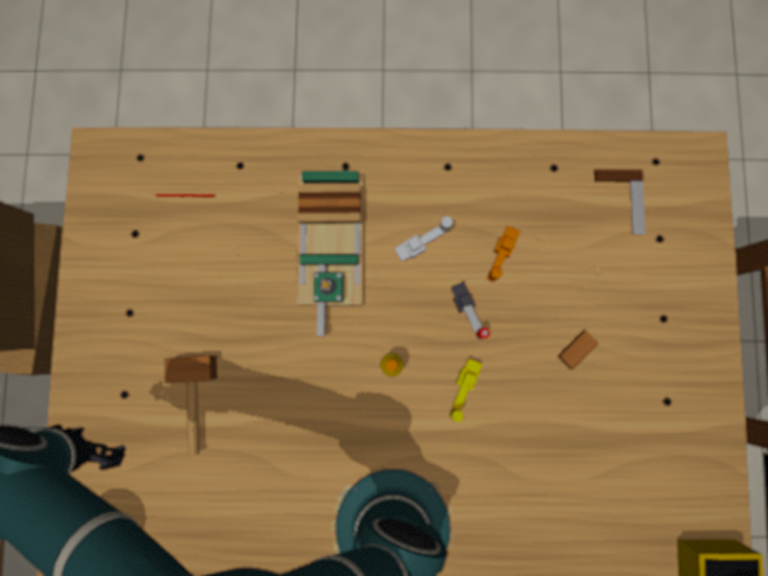

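View pics/s1.png

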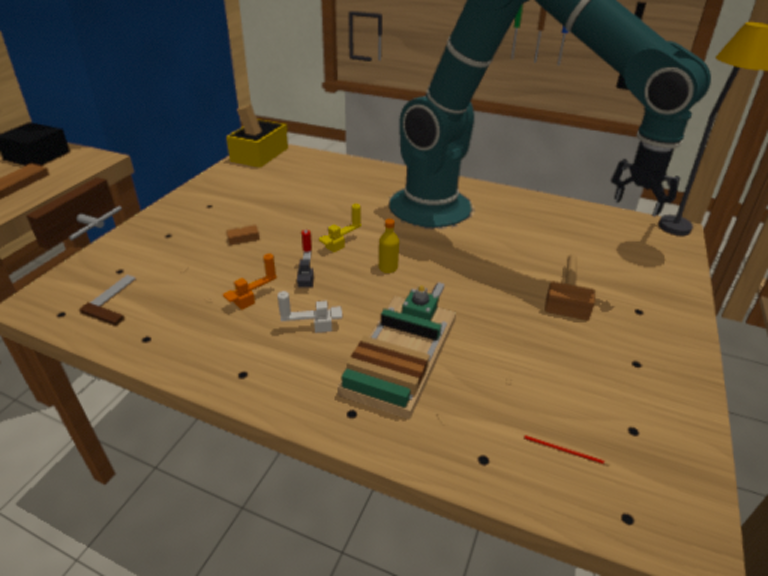

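The top view shows four crank-shaped things, in full-resolution pixels: grey with a red handle (312,206), white (283,160), orange (335,168) and yellow (310,257). I choose the grey steel one with the red handle. The clamp tower is at about (218,191), its bed runs up the picture, and the fixed jaw is at the top.

Run:
```python
from h import *
import pickle;P=pickle.load(open("P.pkl","rb"))
t=P["top"];s=P["scene"]
a=cv2.resize(t["color"][180:235,290:340],None,fx=7,fy=7,interpolation=cv2.INTER_CUBIC)
b=cv2.resize(t["color"][105:230,190:255],None,fx=4.5,fy=4.5,interpolation=cv2.INTER_CUBIC)
h=max(a.shape[0],b.shape[0]);c=np.zeros((h,a.shape[1]+b.shape[1],3),np.uint8);c[:a.shape[0],:a.shape[1]]=a;c[:b.shape[0],a.shape[1]:]=b
cv2.imwrite("pics/c1.png",c[:,:,::-1]);print(a.shape)
for p in (t,s):
    hsv=cv2.cvtColor(p["color"],cv2.COLOR_RGB2HSV).astype(int)
    m=((hsv[...,0]<6)|(hsv[...,0]>174))&(hsv[...,1]>170)&(hsv[...,2]>90)
    n,l,st,ce=cv2.connectedComponentsWithStats(m.astype(np.uint8))
    for i in range(1,n):
        if st[i,4]>8: print(st[i],ce[i])
```

```text
(385, 350, 3)
[318 219   8   6  21] [321.19047619 221.76190476]
[201 154   6  14  62] [203.96774194 160.5       ]
[350 291  52  18  73] [375.8630137 299.4109589]
```

View pics/c1.png

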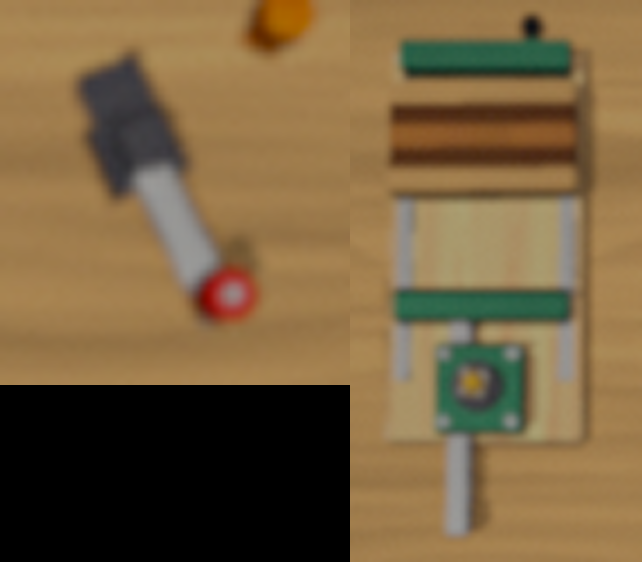

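The close crop shows a grey steel crank: boss at about (310.7,200), red handle top at about (323,222). In the clamp crop, the pilot tip is at about (217.8,190.1) and the tower top is centred at about (219,191).

Run:
```python
from h import *
import pickle;P=pickle.load(open("P.pkl","rb"));t=P["top"]
b=atz(t,310.7,200,.068);k=atz(t,323.1,221.9,.106);print("boss",b,"knob",k,np.hypot(*(k-b)[:2]),np.arctan2(*(k-b)[1::-1]))
f=lambda x,y,z:atz(t,190+(x-350)/4.5,105+y/4.5,z)
print("pilot",f(475,383,.11));C=[f(x,y,.07) for x,y in((437,345),(525,345),(525,432),(437,432))];print("tower",np.mean(C,0))
j=[f(402,42,.065),f(570,42,.065)];print(j)
sj=[f(396,291,.067),f(570,291,.067),f(396,320,.067),f(570,320,.067)];print(sj)
print("rackend",f(457,535,.046))
print(manip.tcp_to_tips)
w=manip.read_camera("wrist");from scipy.spatial.transform import Rotation as R
st=manip.read_state();q=st["tcp_rot"];Rt=R.from_quat([*q[1:],q[0]]).as_matrix()
print("cam in tool",Rt.T@(w["xyz"]-st["tcp_pos"]));print(Rt.T@np.array(R.from_quat([*np.array(w["rotation"])[1:],w["rotation"][0]]).as_matrix() if np.ndim(w["rotation"])==1 else w["rotation"]));print(np.shape(w["rotation"]),w["camera_matrix"]);print(Rt)
```

```text
Traceback (most recent call last):
  File "h.py", line 14, in atz
    o,r=ray(p,u,v);return o+r*(z-o[2])/r[2]
        ~~~^^^^^^^
  File "h.py", line 12, in ray
    r=np.array(p["rotation"])@np.array([s[0],s[1],1]);return np.array(p["xyz"]),r
      ~~~~~~~~~~~~~~~~~~~~~~~^~~~~~~~~~~~~~~~~~~~~~~~
ValueError: matmul: Input operand 1 has a mismatch in its core dimension 0, with gufunc signature (n?,k),(k,m?)->(n?,m?) (size 3 is different from 4)
```

Rotation is a quaternion; fixing that.

```bash
cat >> h.py <<'E'
from scipy.spatial.transform import Rotation as R
def mat(q): return R.from_quat([*q[1:],q[0]]).as_matrix()
E
sed -i 's/np.array(p\["rotation"\])/mat(p["rotation"])/' h.py
python3 - <<'E'
from h import *
import pickle;P=pickle.load(open("P.pkl","rb"));t=P["top"]
b=atz(t,310.7,200,.068);k=atz(t,323.1,221.9,.106);print("boss",b,"knob",k,np.hypot(*(k-b)[:2]),np.arctan2(*(k-b)[1::-1]))
f=lambda x,y,z:atz(t,190+(x-350)/4.5,105+y/4.5,z)
print("pilot",f(475,383,.11));C=[f(x,y,.07) for x,y in((437,345),(525,345),(525,432),(437,432))];print("tower",np.mean(C,0))
j=[f(402,42,.065),f(570,42,.065)];print(j)
sj=[f(396,291,.067),f(570,291,.067),f(396,320,.067),f(570,320,.067)];print(sj)
print("rackend",f(457,535,.046))
print(manip.tcp_to_tips)
w=manip.read_camera("wrist")
st=manip.read_state();Rt=mat(st["tcp_rot"])
print("cam in tool",Rt.T@(w["xyz"]-st["tcp_pos"]));print(Rt.T@mat(w["rotation"]));print(w["camera_matrix"]);print(Rt)
E
```

```text
boss [ 0.53192625 -0.16697905  0.068     ] knob [ 0.45443333 -0.20362008  0.106     ] 0.08571882712619096 -2.6999157698097678
pilot [0.5588301  0.15533494 0.11      ]
tower [0.55930721 0.15547976 0.07      ]
[array([0.84091953, 0.22684054, 0.065     ]), array([0.84172813, 0.09093946, 0.065     ])]
[array([0.63654867, 0.22508198, 0.067     ]), array([0.63774499, 0.08721793, 0.067     ]), array([0.61333325, 0.22438289, 0.067     ]), array([0.61457   , 0.08681466, 0.067     ])]
rackend [0.44527653 0.17459824 0.046     ]
0.014
cam in tool [ 0.07625226  0.00040175 -0.12804262]
[[-3.54185790e-04 -9.55277982e-01 -2.95709065e-01]
 [ 9.99999937e-01 -3.40847186e-04 -9.66556638e-05]
 [-8.45857498e-06 -2.95709081e-01  9.55278043e-01]]
[[294.66250778   0.         262.16884475]
 [  0.         294.66250778 191.09246355]
 [  0.           0.           1.        ]]
[[-9.30609076e-01  3.66014683e-01 -3.08854550e-06]
 [ 3.66014683e-01  9.30609073e-01 -6.88527671e-05]
 [-2.23268953e-05 -6.52054630e-05 -9.99999998e-01]]
```

Emit:
arm_command --series "0 0 -0.1 3 -4 0 1;0 0 -0.15 3 -4 0 1;0 0 -0.15 3 -4 0 1;0 0 -0.15 3 -4 0 1;0 0 -0.15 3 -4 0 1;0 0 -0.15 3 -4 0 1;0 0 -0.15 3 -4 0 1;0 0 -0.15 3 -4 0 1;0 0 -0.15 3 -4 0 1;0 0 -0.15 3 -4 0 1"

```text
time_s: 2.05
tcp_pos: [0.5297, 0.1799, 0.2456]
tcp_rot: [-0.0, 0.793, 0.61, 0.0]
force: [1.5, 0.4, 0.6]
opening: 1.0
gripper_force: 0.0
```

Emit:
arm_command --series "0 0 0 3 -2.5 0 1;0 0 0 0 0 0 1;0 0 0 0 0 0 1"

```text
time_s: 2.35
tcp_pos: [0.559, 0.1561, 0.245]
tcp_rot: [0.0, 0.791, 0.611, -0.0]
force: [0.3, 1.4, -0.0]
opening: 0.998
gripper_force: 0.0
```

Run:
```python
from h import *
p=manip.read_camera("wrist");st=manip.read_state();print(st["tcp_pos"],st["time_s"]);T=mat(st["tcp_rot"]);print(np.degrees(np.arctan2(T[1,1],T[0,1])))
u=proj(p,[.5588,.1553,.11]);print(u,st["joint_pos"])
x,y=map(int,u);save(p,"w1.png",(max(0,x-80),max(0,y-60),160,120),5)
import pickle;pickle.dump(p,open("w1.pkl","wb"));print(max(0,x-80),max(0,y-60))
```

```text
[0.55842794 0.15712134 0.2450543 ] 2.4
-14.523111431391644
[263.04626001 186.28840031] [-0.69229453  0.36300176  0.46265574  1.74174614 -0.18105652  1.07965091
 -0.42326311]
183 126
```

View pics/w1.png

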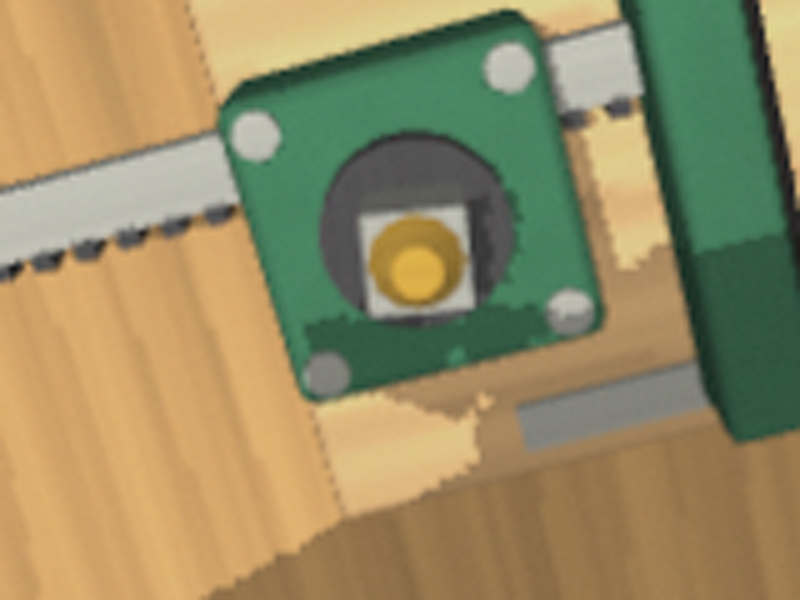

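The wrist crop shows the square's top face with corners at about (360,212), (466,204), (474,310) and (370,318), and the cone tip at (418,273).

Run:
```python
from h import *
import pickle;p=pickle.load(open("w1.pkl","rb"))
g=lambda x,y,z:atz(p,183+(x+.5)/5-.5,126+(y+.5)/5-.5,z)
C=np.array([g(x,y,.102) for x,y in((360,212),(466,204),(474,310),(370,318))])
print(C.mean(0));print("tip",g(418,273,.11))
for i in range(4):
    d=C[(i+1)%4]-C[i];print(np.hypot(*d[:2]),np.degrees(np.arctan2(d[1],d[0]))%90)
G=np.array([g(x,y,.07) for x,y in((220,115),(533,22),(603,325),(310,400))]);print("tower",G.mean(0))
for i in range(4):
    d=G[(i+1)%4]-G[i];print(np.hypot(*d[:2]),np.degrees(np.arctan2(d[1],d[0]))%90)
```

```text
[0.5631276  0.16032058 0.102     ]
tip [0.56309543 0.16023557 0.11      ]
0.01997850671422058 79.785344379935
0.02084605104617655 80.36006804477307
0.020032116781317794 79.96301337679748
0.020907698896512294 80.21171783585784
tower [0.56346723 0.1609246  0.07      ]
0.06689418686339411 1.822318993969052
0.06648073716994901 89.98396217786626
0.06570109610309458 0.5158645968983251
0.0649550894582513 1.0085491218765128
```

Emit:
arm_command --series "0 0 -0.15 0 -5 0 1;0 0 -0.15 0 -5 0 1;0 0 -0.15 0 -5 0 1;0 0 -0.15 0 -5 0 1;0 0 -0.15 0 -5 0 1;0 0 -0.125 -1.5 -4 0 1;0 0 0 -1.2 -3.3 0 1;0 0 0 0 0 0 1;0 0 0 0 0 0 1"

```text
time_s: 3.3
tcp_pos: [0.5318, -0.1654, 0.2453]
tcp_rot: [-0.0, 0.976, 0.22, 0.0]
force: [0.7, 1.4, -0.3]
opening: 1.003
gripper_force: 0.0
```

Run:
```python
from h import *
p=manip.read_camera("wrist");st=manip.read_state();print(st["tcp_pos"],st["time_s"]);T=mat(st["tcp_rot"]);print(np.degrees(np.arctan2(T[1,1],T[0,1])))
u=proj(p,[.532,-.167,.068]);print(u,st["joint_pos"])
x,y=256,192;save(p,"w2.png",None,1.5)
import pickle;pickle.dump(p,open("w2.pkl","wb"))
```

```text
[ 0.53216938 -0.16464577  0.2452528 ] 3.35
-64.55560531658305
[264.53717607 174.37408696] [-0.34974159  0.36786223  0.74833317  1.80488859 -0.28251278  1.07873803
 -0.62617361]
```

View pics/w2.png

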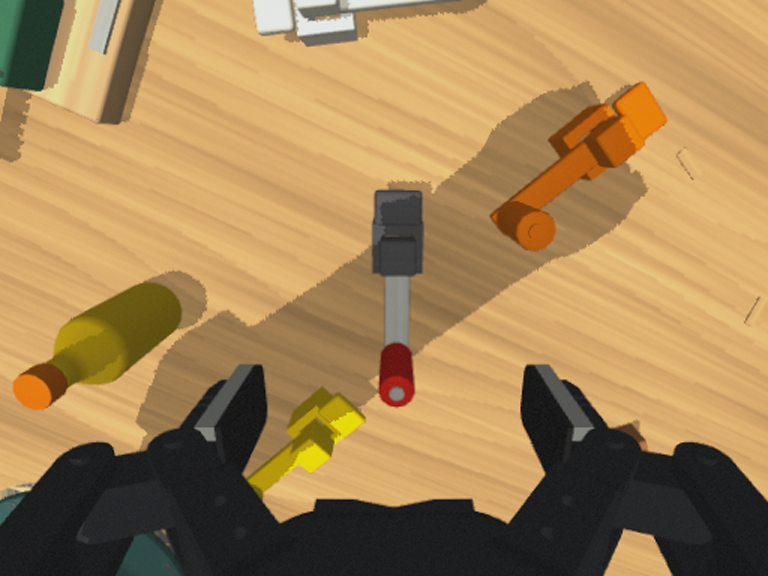

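The wrist view shows the grey crank upright in the picture with the pads square across it. The boss top face is at about (397,256) and the red handle top at (396,393), in 1.5x pixels.

Run:
```python
from h import *
import pickle;p=pickle.load(open("w2.pkl","rb"))
b=atz(p,397.5/1.5,256/1.5,.068);k=atz(p,396.5/1.5,393/1.5,.106)
d=(k-b)[:2];print(b,k,np.hypot(*d),np.degrees(np.arctan2(d[1],d[0])), "hub from knob",k[:2]-.085*d/np.hypot(*d))
cw=[atz(p,x/1.5,y/1.5,.044) for x,y in((375,190),(422,190))];print(cw,np.mean(cw,0))
s=save(p,"w3.png",(225,110,80,170),3.5)
```

```text
[ 0.53586907 -0.16570067  0.068     ] [ 0.45656321 -0.20244232  0.106     ] 0.08740348583943384 -155.1421584030919 hub from knob [ 0.53368826 -0.16671102]
[array([ 0.56859519, -0.13204907,  0.044     ]), array([ 0.58335113, -0.16316624,  0.044     ])] [ 0.57597316 -0.14760766  0.044     ]
```

View pics/w3.png

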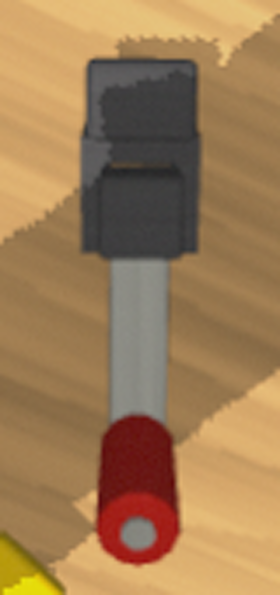

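Emit:
arm_command --series "0 0 0 0.2 -0.15 -5 1;0 0 0 0 0 -5 0.8;0 0 0 0 0 -5 0.7;0 0 0 0 0 -3 0.6;0 0 0 0 0 -1.2 0.6;0 0 0 0 0 0 0.6" --force 70

```text
time_s: 3.95
tcp_pos: [0.5337, -0.1666, 0.0525]
tcp_rot: [-0.001, 0.976, 0.22, -0.001]
force: [0.1, -0.5, 0.4]
opening: 0.603
gripper_force: 0.0
```

Emit:
arm_command --series "0 0 0 0 0 0 0;0 0 0 0 0 0 0;0 0 0 0 0 0 0;0 0 0 0 0 0 0;0 0 0 0 0 0 0;0 0 0 0 0 0 0" --force 70

```text
time_s: 4.55
tcp_pos: [0.5349, -0.1677, 0.0552]
tcp_rot: [0.0, 0.976, 0.219, 0.001]
force: [-0.2, 1.8, 6.6]
opening: 0.293
gripper_force: 68.4
```

Emit:
arm_command --series "0 0 0 0 0 1 0;0 0 0 0 0 2 0;0 0 0 0 0 3 0;0 0 0 0 0 4 0;0 0 0 0 0 4 0;0 0 0 0 0 2 0;0 0 0 0 0 0 0"

```text
time_s: 5.25
tcp_pos: [0.5349, -0.1683, 0.2171]
tcp_rot: [0.001, 0.976, 0.219, 0.003]
force: [-0.1, 0.6, -4.5]
opening: 0.292
gripper_force: 69.8
```

Run:
```python
from h import *
p=manip.read_camera("wrist");st=manip.read_state();T=mat(st["tcp_rot"]);print(st["tcp_pos"],st["time_s"],np.degrees(np.arctan2(T[1,1],T[0,1])),st["force"],st["opening"],st["gripper_force"])
save(p,"w4.png",None,1.5)
```

```text
[ 0.53416775 -0.16782375  0.21498368] 5.3 -64.67360287768004 [ 0.0366746  -0.04250461 -4.69419821] 0.2889472409874183 69.82661604881287
```

View pics/w4.png

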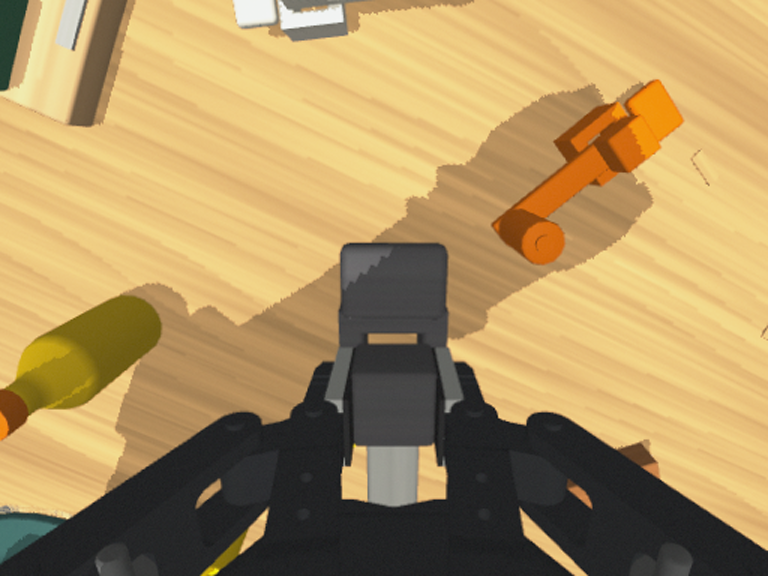

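The crank is held square across the boss (top face at about (395,395) in the picture) and hangs level.

Run:
```python
from h import *
p=manip.read_camera("wrist");st=manip.read_state();T=mat(st["tcp_rot"]);t=st["tcp_pos"]
for ht in(.012,.0145):
  A=[atz(p,x/1.5,y/1.5,t[2]+ht) for x,y in((354,345),(436,345),(434,445),(354,445))]
  print([np.round((T.T@(a-t))*1000,1) for a in A], T.T@(np.mean(A,0)-t)*1000)
print(t,st["joint_pos"])
```

```text
[array([ 21.5, -11.8, -12. ]), array([ 21.5,  12. , -12. ]), array([-13.1,  12.4, -12. ]), array([-13.1, -12.8, -12. ])] [  4.20017571  -0.04992506 -11.99633065]
[array([ 22.6, -11.6, -14.5]), array([ 22.6,  11.7, -14.5]), array([-11.2,  12.2, -14.5]), array([-11.2, -12.6, -14.5])] [  5.71176559  -0.06031987 -14.49501124]
[ 0.53361808 -0.16755415  0.21358668] [-0.33138006  0.41258433  0.73895677  1.83196941 -0.3233974   1.02028392
 -0.59112765]
```

Emit:
arm_command --series "0 0 0.12 0.35 3 0 0;0 0 0.12 0.35 4.2 0 0;0 0 0.12 0.35 4.5 0 0;0 0 0.12 0.35 4.5 0 0;0 0 0.12 0.35 4.5 0 0;0 0 0.12 0.4 4.5 0 0;0 0 0.12 0.4 4.2 0 0;0 0 0.116 0.4 3.2 0 0;0 0 0 0 0 0 0;0 0 0 0 0 0 0"

```text
time_s: 6.35
tcp_pos: [0.5626, 0.1583, 0.2119]
tcp_rot: [-0.0, 0.765, 0.644, -0.001]
force: [0.4, -1.2, -4.8]
opening: 0.291
gripper_force: 69.8
```

```bash
cat > st.py <<'E'
from h import *
st=manip.read_state();T=mat(st["tcp_rot"]);print(st["time_s"],"tcp",st["tcp_pos"].round(4),"yaw",np.degrees(np.arctan2(T[1,1],T[0,1])).round(2),"tilt",T[:2,2].round(4),"F",st["force"].round(1),"M",st["ft_torque"].round(2),st["opening"].round(3),st["gripper_force"].round(1));print(st["joint_pos"].round(2))
E
python3 st.py
python3 - <<'E'
from h import *
p=manip.read_camera("wrist");save(p,"w5.png",None,1.5)
E
```

```text
Traceback (most recent call last):
  File "st.py", line 2, in <module>
    st=manip.read_state();T=mat(st["tcp_rot"]);print(st["time_s"],"tcp",st["tcp_pos"].round(4),"yaw",np.degrees(np.arctan2(T[1,1],T[0,1])).round(2),"tilt",T[:2,2].round(4),"F",st["force"].round(1),"M",st["ft_torque"].round(2),st["opening"].round(3),st["gripper_force"].round(1));print(st["joint_pos"].round(2))
                                                                                                                                                                                                                                  ^^^^^^^^^^^^^^^^^^^
AttributeError: 'float' object has no attribute 'round'
```

View pics/w5.png

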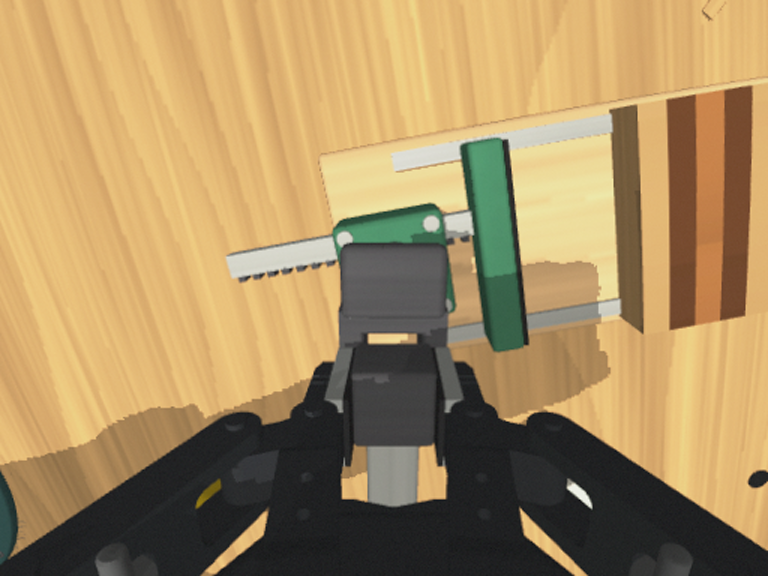

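The held crank sits over the tower. The tower's far studs and rack are visible just behind it, at about (390,230).

Emit:
arm_command --series "0 0 0 0 0.1 -2 0;0 0 0 0 0 -1.5 0;0 0 0 0 0 -0.8 0;0 0 0 0 0 -0.5 0;0 0 0 0 0 -0.4 0;0 0 0 0 0 0 0"

```text
time_s: 7.0
tcp_pos: [0.5633, 0.1589, 0.1611]
tcp_rot: [-0.0, 0.766, 0.643, -0.0]
force: [-0.2, 0.1, -3.2]
opening: 0.294
gripper_force: 69.9
```

Emit:
arm_command --series "0 0 0 0 0 -0.3 0;0 0 0 0 0 -0.3 0;0 0 0 0 0 0 0"

```text
time_s: 7.3
tcp_pos: [0.5632, 0.1591, 0.1551]
tcp_rot: [-0.0, 0.766, 0.643, -0.0]
force: [0.4, 0.1, -4.3]
opening: 0.291
gripper_force: 69.9
```

```bash
sed -i 's/st\["opening"\].round(3),st\["gripper_force"\].round(1)/st["opening"],st["gripper_force"]/' st.py; python3 st.py
```

```text
7.3 tcp [0.5632 0.1591 0.1551] yaw -9.91 tilt [-0.0002 -0.    ] F [ 0.4  0.1 -4.3] M [ 0.01 -0.13  0.01] 0.29136056301686736 69.90662097930908
[-0.65  0.48  0.42  1.81 -0.24  0.91 -0.3 ]
```

No lateral force; the socket is over the cone. Continuing down gently.

Emit:
arm_command --series "0 0 0 0 0 -0.3 0;0 0 0 0 0 -0.3 0;0 0 0 0 0 -0.2 0;0 0 0 0 0 0 0"

```text
time_s: 7.7
tcp_pos: [0.5632, 0.1591, 0.147]
tcp_rot: [-0.0, 0.766, 0.643, -0.0]
force: [0.4, 0.4, -4.6]
opening: 0.289
gripper_force: 69.9
```

Emit:
arm_command --series "0 0 0 0 0 -0.4 0;0 0 0 0 0 -0.4 0;0 0 0 0 0 -0.3 0;0 0 0 0 0 0 0"

```text
time_s: 8.1
tcp_pos: [0.5632, 0.159, 0.1358]
tcp_rot: [0.0, 0.766, 0.643, -0.0]
force: [1.1, -0.4, -4.2]
opening: 0.291
gripper_force: 69.7
```

Emit:
arm_command --series "0 0 0 0 0 -0.15 0;0 0 0 0 0 -0.15 0;0 0 0 0 0 -0.1 0;0 0 0 0 0 0 0"

```text
time_s: 8.5
tcp_pos: [0.5636, 0.1592, 0.135]
tcp_rot: [-0.0, 0.766, 0.643, 0.001]
force: [-19.0, -4.0, 43.9]
opening: 0.29
gripper_force: 76.5
```

Home on the shoulder (44 N upward). Relieving, letting go, rising.

Emit:
arm_command --series "0 0 0 0 0 0.3 0;0 0 0 0 0 0 0.3;0 0 0 0 0 0 0.6;0 0 0 0 0 0 0.8;0 0 0 0 0 0 0.8;0 0 0 0 0 3 0.8;0 0 0 0 0 5 0.8;0 0 0 0 0 4 0.8;0 0 0 0 0 0 0.8;0 0 0 0 0 0 0.8"

```text
time_s: 9.5
tcp_pos: [0.5635, 0.1593, 0.256]
tcp_rot: [0.0, 0.765, 0.643, 0.001]
force: [-0.2, -0.2, -0.5]
opening: 0.797
gripper_force: 0.0
```

```bash
python3 st.py
python3 - <<'E'
from h import *
p=manip.read_camera("wrist");save(p,"w6.png",None,1.5)
import pickle;pickle.dump(p,open("w6.pkl","wb"))
hsv=cv2.cvtColor(p["color"],cv2.COLOR_RGB2HSV).astype(int)
m=((hsv[...,0]<6)|(hsv[...,0]>174))&(hsv[...,1]>170)&(hsv[...,2]>60)
n,l,st,ce=cv2.connectedComponentsWithStats(m.astype(np.uint8))
for i in range(1,n):
    if st[i,4]>20: print(st[i],ce[i])
print("expected hub top",proj(p,[.5632,.1602,.148]))
E
```

```text
9.5 tcp [0.5635 0.1593 0.256 ] yaw -9.9 tilt [0.0013 0.0008] F [-0.2 -0.2 -0.5] M [0.02 0.02 0.01] 0.7967478418052084 0.0
[-0.69  0.36  0.46  1.72 -0.18  1.1  -0.35]
[ 246  260   31   60 1338] [261.03811659 288.23617339]
expected hub top [262.33274491 193.60752676]
```

View pics/w6.png

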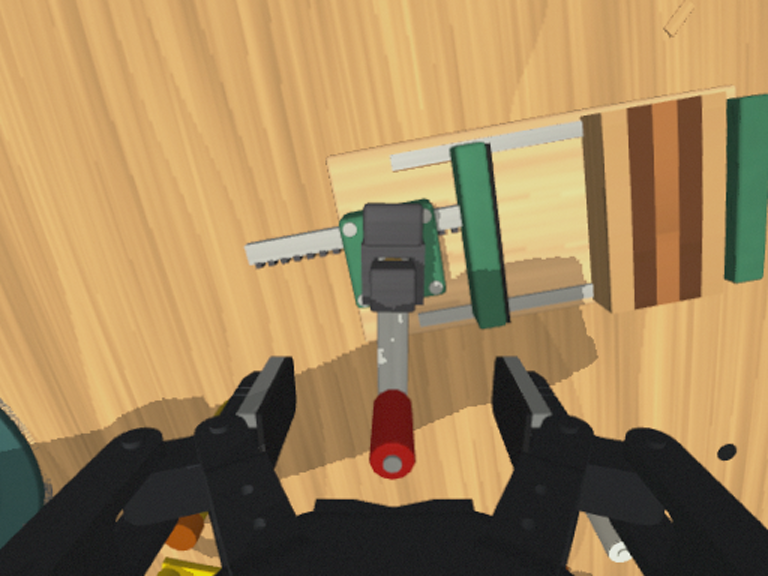

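The crank is home, hub flat on the collar, with the red handle top at (392,464) in the picture, pads clear. I now check the handle position and plan the circle.

Run:
```python
from h import *
import pickle;p=pickle.load(open("w6.pkl","rb"))
k=atz(p,392/1.5,463.5/1.5,.186);b=atz(p,393/1.5,286/1.5,.148);print("knob",k,"boss",b)
c=np.array([.5632,.1602]);print("model",c+.085*np.array([np.cos(np.radians(-99.9)),np.sin(np.radians(-99.9))]))
th=np.radians(-100-15*np.arange(25));q=8.5*np.c_[np.cos(th),np.sin(th)];d=np.diff(np.round(q,1),axis=0).round(1)
for i in range(0,24,8): print("; ".join(f"0 0 0 {a:g} {b:g} 0 0" for a,b in d[i:i+8]))
```

```text
knob [0.5475094  0.07546834 0.186     ] boss [0.56337035 0.16279558 0.148     ]
model [0.54858603 0.07646571]
0 0 0 -2.1 0.7 0 0; 0 0 0 -1.9 1.2 0 0; 0 0 0 -1.5 1.6 0 0; 0 0 0 -1 2 0 0; 0 0 0 -0.5 2.2 0 0; 0 0 0 0.1 2.2 0 0; 0 0 0 0.7 2.1 0 0; 0 0 0 1.2 1.9 0 0
0 0 0 1.6 1.5 0 0; 0 0 0 2 1 0 0; 0 0 0 2.2 0.5 0 0; 0 0 0 2.2 -0.1 0 0; 0 0 0 2.1 -0.7 0 0; 0 0 0 1.9 -1.2 0 0; 0 0 0 1.5 -1.6 0 0; 0 0 0 1 -2 0 0
0 0 0 0.5 -2.2 0 0; 0 0 0 -0.1 -2.2 0 0; 0 0 0 -0.7 -2.1 0 0; 0 0 0 -1.2 -1.9 0 0; 0 0 0 -1.6 -1.5 0 0; 0 0 0 -2 -1 0 0; 0 0 0 -2.2 -0.5 0 0; 0 0 0 -2.2 0.1 0 0
```

Measured and modelled handle agree to 1.5 mm. Going down on the handle.

Emit:
arm_command --series "0 0 0 -0.8 -4.2 0 0.8;0 0 0 -0.7 -4.1 0 0.8;0 0 0 0 0 -4 0.8;0 0 0 0 0 -4 0.8;0 0 0 0 0 -1.8 0.8;0 0 0 0 0 0 0.8;0 0 0 0 0 0 0;0 0 0 0 0 0 0;0 0 0 0 0 0 0;0 0 0 0 0 0 0" --force 60

```text
time_s: 10.55
tcp_pos: [0.5487, 0.076, 0.1582]
tcp_rot: [0.0, 0.766, 0.643, 0.001]
force: [-1.3, -1.6, 2.9]
opening: 0.291
gripper_force: 58.6
```

Emit:
arm_command --series "0 0 0 0 0 0 0;0 0 0 0 0 0 0"

```text
time_s: 10.75
tcp_pos: [0.5487, 0.0758, 0.1579]
tcp_rot: [0.0, 0.766, 0.643, 0.0]
force: [-0.6, -2.3, 5.7]
opening: 0.29
gripper_force: 58.6
```

```bash
python3 st.py
```

```text
10.75 tcp [0.5487 0.0758 0.1579] yaw -9.93 tilt [0.001 0.   ] F [-0.6 -2.3  5.7] M [-0.48  0.06  0.01] 0.28965899877222506 58.629611134529114
[-0.56  0.42  0.46  1.89 -0.24  0.88 -0.16]
```

Emit:
arm_command --series "0 0 0 -2.1 0.7 0 0; 0 0 0 -1.9 1.2 0 0; 0 0 0 -1.5 1.6 0 0; 0 0 0 -1 2 0 0; 0 0 0 -0.5 2.2 0 0; 0 0 0 0.1 2.2 0 0; 0 0 0 0.7 2.1 0 0; 0 0 0 1.2 1.9 0 0"

```text
time_s: 11.55
tcp_pos: [0.4984, 0.2162, 0.1579]
tcp_rot: [0.0, 0.765, 0.644, 0.0]
force: [7.1, -9.9, 0.3]
opening: 0.29
gripper_force: 60.6
```

```bash
cat >> st.py <<'E'
d=st["tcp_pos"][:2]-[.5632,.1602];h=np.arctan2(d[1],d[0]);print("r",np.hypot(*d),"head",np.degrees(h),"Fcw",st["force"][:2]@[np.sin(h),-np.cos(h)],"Frad",st["force"][:2]@[np.cos(h),np.sin(h)])
E
python3 st.py
```

```text
11.55 tcp [0.4984 0.2162 0.1579] yaw -9.87 tilt [0.0006 0.0004] F [ 7.1 -9.9  0.3] M [-2.46 -2.02  0.  ] 0.2901481863999197 60.57907998561859
[-0.8   0.4   0.41  1.91 -0.21  0.87 -0.46]
r 0.08560348524853609 head 139.18545368031832 Fcw -2.82523835635489 Frad -11.879620083739812
```

Emit:
arm_command --series "0 0 0 1.6 1.5 0 0; 0 0 0 2 1 0 0; 0 0 0 2.2 0.5 0 0; 0 0 0 2.2 -0.1 0 0; 0 0 0 2.1 -0.7 0 0; 0 0 0 1.9 -1.2 0 0; 0 0 0 1.5 -1.6 0 0; 0 0 0 1 -2 0 0"

```text
time_s: 12.35
tcp_pos: [0.6443, 0.1898, 0.1579]
tcp_rot: [-0.0, 0.765, 0.644, 0.001]
force: [-5.3, 1.2, 5.2]
opening: 0.291
gripper_force: 61.4
```

Emit:
arm_command --series "0 0 0 0.5 -2.2 0 0; 0 0 0 -0.1 -2.2 0 0; 0 0 0 -0.7 -2.1 0 0; 0 0 0 -1.2 -1.9 0 0; 0 0 0 -1.6 -1.5 0 0; 0 0 0 -2 -1 0 0; 0 0 0 -2.2 -0.5 0 0; 0 0 0 -2.2 0.1 0 0"

```text
time_s: 13.15
tcp_pos: [0.5482, 0.0759, 0.1579]
tcp_rot: [0.0, 0.766, 0.643, 0.001]
force: [5.0, 7.9, -1.7]
opening: 0.286
gripper_force: 60.6
```

```bash
python3 st.py
```

```text
13.15 tcp [0.5482 0.0759 0.1579] yaw -9.95 tilt [0.0019 0.0009] F [ 5.   7.9 -1.7] M [ 2.17 -1.17  0.02] 0.28643832403282954 60.55643320083618
[-0.54  0.42  0.43  1.89 -0.23  0.88 -0.17]
r 0.08558622097380884 head -100.10601500162802 Fcw -3.540225629805922 Frad -8.611590936500793
```

One full turn, force still that of the friction. Second turn.

Emit:
arm_command --series "0 0 0 -2.1 0.7 0 0; 0 0 0 -1.9 1.2 0 0; 0 0 0 -1.5 1.6 0 0; 0 0 0 -1 2 0 0; 0 0 0 -0.5 2.2 0 0; 0 0 0 0.1 2.2 0 0; 0 0 0 0.7 2.1 0 0; 0 0 0 1.2 1.9 0 0"

```text
time_s: 13.95
tcp_pos: [0.4984, 0.2161, 0.1579]
tcp_rot: [0.0, 0.765, 0.644, 0.0]
force: [7.9, -9.0, -0.0]
opening: 0.29
gripper_force: 61.0
```

Emit:
arm_command --series "0 0 0 1.6 1.5 0 0; 0 0 0 2 1 0 0; 0 0 0 2.2 0.5 0 0; 0 0 0 2.2 -0.1 0 0; 0 0 0 2.1 -0.7 0 0; 0 0 0 1.9 -1.2 0 0; 0 0 0 1.5 -1.6 0 0; 0 0 0 1 -2 0 0"

```text
time_s: 14.75
tcp_pos: [0.6443, 0.1898, 0.1579]
tcp_rot: [-0.0, 0.765, 0.644, 0.001]
force: [-5.7, 1.9, 5.4]
opening: 0.285
gripper_force: 61.9
```

```bash
python3 st.py
```

```text
14.75 tcp [0.6443 0.1898 0.1579] yaw -9.84 tilt [0.0008 0.0013] F [-5.7  1.9  5.4] M [ 0.19  1.6  -0.03] 0.28528196182400106 61.85802161693573
[-0.59  0.61  0.38  1.57 -0.26  1.   -0.31]
r 0.0862881273073917 head 20.05848406725098 Fcw -3.7451573431077754 Frad -4.663701328051205
```

Emit:
arm_command --series "0 0 0 0.5 -2.2 0 0; 0 0 0 -0.1 -2.2 0 0; 0 0 0 -0.7 -2.1 0 0; 0 0 0 -1.2 -1.9 0 0"

```text
time_s: 15.15
tcp_pos: [0.6288, 0.1047, 0.1579]
tcp_rot: [0.0, 0.766, 0.643, 0.001]
force: [-2.3, 5.7, 1.6]
opening: 0.288
gripper_force: 61.9
```

Emit:
arm_command --series "0 0 0 -1.6 -1.5 0 0; 0 0 0 -2 -1 0 0; 0 0 0 -2.2 -0.5 0 0; 0 0 0 -2.2 0.1 0 0"

```text
time_s: 15.55
tcp_pos: [0.5482, 0.076, 0.1579]
tcp_rot: [0.0, 0.766, 0.643, 0.001]
force: [4.2, 9.3, -0.8]
opening: 0.285
gripper_force: 61.0
```

```bash
python3 st.py
```

```text
15.55 tcp [0.5482 0.076  0.1579] yaw -9.95 tilt [0.0018 0.0009] F [ 4.2  9.3 -0.8] M [ 2.21 -1.25  0.04] 0.285499875506871 60.99556624889374
[-0.52  0.42  0.41  1.89 -0.21  0.88 -0.18]
r 0.08557349545148761 head -100.12308498499695 Fcw -2.505609240117414 Frad -9.848310535522067
```

Emit:
arm_command --series "0 0 0 -2.1 0.7 0 0; 0 0 0 -1.9 1.2 0 0; 0 0 0 -1.5 1.6 0 0; 0 0 0 -1 2 0 0"

```text
time_s: 15.95
tcp_pos: [0.4832, 0.1313, 0.158]
tcp_rot: [0.0, 0.766, 0.643, 0.001]
force: [11.2, 1.0, -2.6]
opening: 0.287
gripper_force: 61.1
```

```bash
python3 st.py
```

```text
15.95 tcp [0.4832 0.1313 0.158 ] yaw -9.96 tilt [0.0019 0.0006] F [11.2  1.  -2.6] M [ 0.16 -2.78  0.  ] 0.2868574092428321 61.13713324069977
[-0.67  0.32  0.4   2.01 -0.17  0.83 -0.34]
r 0.08504252963376223 head -160.14507725057314 Fcw -2.8582674004642663 Frad -10.924232391261917
```

Emit:
arm_command --series "0 0 0 -0.5 2.2 0 0; 0 0 0 0.1 2.2 0 0"

```text
time_s: 16.15
tcp_pos: [0.4794, 0.1758, 0.158]
tcp_rot: [0.0, 0.766, 0.643, 0.001]
force: [13.7, -6.2, -3.1]
opening: 0.286
gripper_force: 61.2
```

```bash
python3 st.py
```

```text
16.15 tcp [0.4794 0.1758 0.158 ] yaw -9.92 tilt [0.0017 0.0005] F [13.7 -6.2 -3.1] M [-1.39 -3.34 -0.01] 0.28643154324987247 61.15431189537048
[-0.74  0.34  0.39  1.99 -0.17  0.84 -0.43]
r 0.08523454320229068 head 169.44475365451012 Fcw -3.568337405406379 Frad -14.55466713227548
```

Emit:
arm_command --series "0 0 0 0.7 2.1 0 0"

```text
time_s: 16.25
tcp_pos: [0.4862, 0.197, 0.1579]
tcp_rot: [0.0, 0.765, 0.644, 0.0]
force: [7.5, -6.7, 0.9]
opening: 0.284
gripper_force: 61.5
```

Emit:
arm_command --series "0 0 0 1.2 1.9 0 0"

```text
time_s: 16.35
tcp_pos: [0.4984, 0.2161, 0.1579]
tcp_rot: [0.0, 0.765, 0.644, 0.0]
force: [7.3, -10.3, -0.8]
opening: 0.292
gripper_force: 61.3
```

```bash
python3 st.py
```

```text
16.35 tcp [0.4984 0.2161 0.1579] yaw -9.87 tilt [0.0006 0.0003] F [  7.3 -10.3  -0.8] M [-2.49 -1.98  0.03] 0.29219698913298586 61.347296833992004
[-0.77  0.39  0.37  1.91 -0.18  0.87 -0.48]
r 0.08561735257473471 head 139.20610391772573 Fcw -3.01138824340352 Frad -12.222572799080737
```

Emit:
arm_command --series "0 0 0 0.8 0.8 0 0"

```text
time_s: 16.45
tcp_pos: [0.507, 0.2246, 0.1577]
tcp_rot: [0.0, 0.765, 0.644, 0.0]
force: [-4.0, -1.1, 9.0]
opening: 0.285
gripper_force: 62.2
```

```bash
python3 st.py
```

```text
16.45 tcp [0.507  0.2246 0.1577] yaw -9.83 tilt [0.0008 0.0002] F [-4.  -1.1  9. ] M [-0.54  0.43 -0.05] 0.28549232528149593 62.23812818527222
[-0.77  0.41  0.37  1.88 -0.19  0.88 -0.48]
r 0.08544545547732307 head 131.12014523824652 Fcw -3.7224187501546764 Frad 1.8201833279189494
```

Emit:
arm_command --series "0 0 0 0.8 0.7 0 0;0 0 0 1 0.5 0 0"

```text
time_s: 16.65
tcp_pos: [0.5244, 0.2362, 0.1579]
tcp_rot: [-0.0, 0.765, 0.644, 0.0]
force: [-6.5, 2.0, 11.2]
opening: 0.29
gripper_force: 62.4
```

```bash
python3 st.py
```

```text
16.65 tcp [0.5244 0.2362 0.1579] yaw -9.86 tilt [-0.0002  0.0011] F [-6.5  2.  11.2] M [ 0.14  1.42 -0.02] 0.2901732840544238 62.38278150558472
[-0.76  0.45  0.36  1.83 -0.2   0.9  -0.48]
r 0.08538226810989445 head 117.04535423067885 Fcw -4.855451526151055 Frad 4.705033083574851
```

Emit:
arm_command --series "0 0 0 1 0.5 0 0;0 0 0 1.1 0.3 0 0"

```text
time_s: 16.85
tcp_pos: [0.5408, 0.244, 0.1565]
tcp_rot: [-0.003, 0.765, 0.644, -0.004]
force: [-48.0, -0.7, 23.2]
opening: 0.288
gripper_force: 67.6
```

```bash
python3 st.py
```

```text
16.85 tcp [0.5408 0.244  0.1565] yaw -9.81 tilt [-0.0109 -0.0008] F [-48.   -0.7  23.2] M [-0.11 10.84 -0.11] 0.28831837282966294 67.5910896062851
[-0.75  0.48  0.36  1.78 -0.21  0.93 -0.47]
r 0.08671260548272022 head 104.96034739551055 Fcw -46.58138323493724 Frad 11.726748938409596
```

Sudden rise to about 47 N at the handle: the board is gripped. Holding a moment, then letting go.

Emit:
arm_command --series "0 0 0 0 0 0 0;0 0 0 0 0 0 0"

```text
time_s: 17.05
tcp_pos: [0.5404, 0.2442, 0.1563]
tcp_rot: [-0.003, 0.765, 0.644, -0.004]
force: [-36.8, -1.0, 21.5]
opening: 0.289
gripper_force: 67.4
```

```bash
python3 st.py
```

```text
17.05 tcp [0.5404 0.2442 0.1563] yaw -9.8 tilt [-0.011  -0.0005] F [-36.8  -1.   21.5] M [-0.07  8.34 -0.09] 0.2893839335352908 67.41152286529541
[-0.75  0.48  0.36  1.78 -0.21  0.93 -0.47]
r 0.08702115050945292 head 105.22158057575274 Fcw -35.73324261513875 Frad 8.666740818435532
```

Emit:
arm_command --series "0 0 0 0 0 0 0.4;0 0 0 0 0 0 0.7;0 0 0 0 0 0 0.8;0 0 0 0 0 0 0.8;0 0 0 0 0 3 0.8;0 0 0 0 0 4 0.8;0 0 0 0 0 5 0.8;0 0 0 0 -3 2 0.8;0 0 0 0 -2 0 0.8;0 0 0 0 0 0 0.8"

```text
time_s: 18.05
tcp_pos: [0.546, 0.1901, 0.2986]
tcp_rot: [0.0, 0.767, 0.642, 0.001]
force: [0.4, -0.4, 0.4]
opening: 0.8
gripper_force: 0.0
```

```bash
python3 st.py
python3 - <<'E'
from h import *
p=manip.read_camera("wrist");t=manip.read_camera("top");a=p["color"]
b=cv2.resize(t["color"][105:235,190:400],(512,317),interpolation=cv2.INTER_CUBIC)
c=cv2.resize(np.vstack([a,b]),None,fx=.85,fy=.85);cv2.imwrite("pics/f.png",c[:,:,::-1])
E
```

```text
18.05 tcp [0.546  0.1901 0.2986] yaw -10.13 tilt [0.002  0.0004] F [ 0.4 -0.4  0.4] M [-0.03 -0.02  0.04] 0.7998052768980133 0.0
[-0.73  0.3   0.42  1.68 -0.13  1.18 -0.45]
r 0.03446943705433437 head 119.83817734077253 Fcw 0.10396854643629558 Frad -0.5456924825205605
```

View pics/f.png

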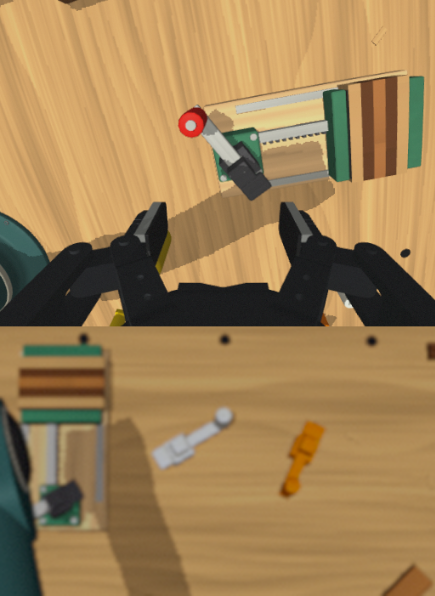

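The view shows the jaw against the board and the board against the fixed jaw, but the handle (190,125) seems to have swung back. I'll measure its heading.

```bash
cat > kn.py <<'E'
from h import *
p=manip.read_camera("wrist")
hsv=cv2.cvtColor(p["color"],cv2.COLOR_RGB2HSV).astype(int)
m=(((hsv[...,0]<6)|(hsv[...,0]>174))&(hsv[...,1]>150)&(hsv[...,2]>60)).astype(np.uint8)
n,l,st,ce=cv2.connectedComponentsWithStats(m);i=1+np.argmax(st[1:,4]);print(st[i],ce[i])
import scipy.optimize as so
# fit heading: sleeve mid point projects to the blob's centroid
f=lambda h:np.linalg.norm(np.mean([proj(p,[.5632+.085*np.cos(h),.1602+.085*np.sin(h),z]) for z in (.14,.186,.186)],0)-ce[i])
hs=np.radians(np.arange(0,360,.5));e=[f(h) for h in hs];print("heading",np.degrees(hs[np.argmin(e)]),min(e))
E
python3 kn.py
```

```text
[212 129  33  36 731] [228.52804378 146.10943912]
heading 118.00000000000001 0.9077834505765466
```

The handle sits at 118°, sprung back from 105° to about first contact, so the grip may be weak. I'll regrip it with the pads radial, so that letting go does not kick it, wind firm again, ease off slowly to zero handle force and let go.

Emit:
arm_command --series "0 0 -0.15 -0.5 0.8 0 0.6;0 0 -0.15 -0.5 0.8 0 0.6;0 0 -0.15 -0.5 0.8 0 0.6;0 0 -0.15 -0.5 0.8 0 0.6;0 0 -0.15 -0.3 0.8 0 0.6;0 0 -0.15 0 0.5 -2 0.6;0 0 0 0 0 -4 0.55;0 0 0 0 0 0 0.55;0 0 0 0 0 0 0.55"

```text
time_s: 19.1
tcp_pos: [0.5222, 0.2385, 0.2376]
tcp_rot: [0.0, 0.969, 0.247, -0.001]
force: [-0.0, -0.3, 0.3]
opening: 0.55
gripper_force: 0.0
```

```bash
python3 st.py;python3 kn.py
```

```text
19.1 tcp [0.5222 0.2385 0.2376] yaw -61.41 tilt [-0.001  -0.0009] F [-0.  -0.3  0.3] M [ 0.01 -0.03 -0.01] 0.549591838029327 0.0
[-0.9   0.37  0.53  1.77 -0.21  1.06 -1.37]
r 0.08834036263805291 head 117.63709407879473 Fcw -0.13194989588493186 Frad -0.23811955211832908
[ 250  183   37   55 1443] [267.57033957 209.31600832]
heading 116.00000000000001 0.7874271788166431
```

Emit:
arm_command --series "0 0 0 0.1 -0.2 -4 0.55;0 0 0 0 0 -3.2 0.55;0 0 0 0 0 -0.7 0.55;0 0 0 0 0 0 0;0 0 0 0 0 0 0;0 0 0 0 0 0 0;0 0 0 0 0 0 0" --force 60

```text
time_s: 19.85
tcp_pos: [0.5241, 0.2361, 0.1597]
tcp_rot: [-0.0, 0.969, 0.246, 0.001]
force: [2.9, -3.3, 2.9]
opening: 0.286
gripper_force: 59.6
```

```bash
python3 st.py
```

```text
19.85 tcp [0.5241 0.2361 0.1597] yaw -61.49 tilt [0.0018 0.001 ] F [ 2.9 -3.3  2.9] M [-0.77 -0.39  0.08] 0.28624404331070774 59.56607937812805
[-0.86  0.46  0.5   1.83 -0.27  0.91 -1.32]
r 0.08544187446176736 head 117.2661407312832 Fcw 1.1098076000454438 Frad -4.244189945666878
```

Emit:
arm_command --series "0 0 0 0.45 0.2 0 0;0 0 0 0.45 0.2 0 0"

```text
time_s: 20.05
tcp_pos: [0.5316, 0.2401, 0.159]
tcp_rot: [-0.0, 0.969, 0.246, -0.001]
force: [-17.1, -6.9, 16.3]
opening: 0.287
gripper_force: 61.2
```

```bash
python3 st.py
```

```text
20.05 tcp [0.5316 0.2401 0.159 ] yaw -61.46 tilt [-0.0023  0.    ] F [-17.1  -6.9  16.3] M [-2.11  3.71  0.02] 0.28722678352723124 61.15068197250366
[-0.86  0.48  0.49  1.81 -0.28  0.92 -1.31]
r 0.0859500918651043 head 111.59064487849699 Fcw -18.433426451671718 Frad -0.08114457796423544
```

Emit:
arm_command --series "0 0 0 0.4 0.15 0 0;0 0 0 0 0 0 0;0 0 0 0 0 0 0"

```text
time_s: 20.35
tcp_pos: [0.5349, 0.2415, 0.1587]
tcp_rot: [-0.0, 0.969, 0.247, -0.002]
force: [-16.4, -5.9, 15.3]
opening: 0.291
gripper_force: 61.2
```

Emit:
arm_command --series "0 0 0 -0.2 -0.1 0 0;0 0 0 -0.2 -0.1 0 0;0 0 0 -0.1 0 0 0;0 0 0 0 0 0 0"

```text
time_s: 20.75
tcp_pos: [0.5312, 0.2397, 0.159]
tcp_rot: [-0.0, 0.969, 0.246, -0.0]
force: [-5.3, -3.6, 7.6]
opening: 0.291
gripper_force: 60.3
```

```bash
python3 st.py
```

```text
20.75 tcp [0.5312 0.2397 0.159 ] yaw -61.46 tilt [-0.0004  0.0003] F [-5.3 -3.6  7.6] M [-1.25  0.86  0.04] 0.2911818774548911 60.29768764972687
[-0.86  0.48  0.49  1.81 -0.28  0.92 -1.31]
r 0.08572221496134337 head 111.94924647679683 Fcw -6.2528524146691655 Frad -1.3427812446681662
```

Emit:
arm_command --series "0 0 0 -0.1 -0.05 0 0;0 0 0 0 0 0 0;0 0 0 0 0 0 0"

```text
time_s: 21.05
tcp_pos: [0.5305, 0.2393, 0.1591]
tcp_rot: [-0.0, 0.969, 0.246, 0.0]
force: [-4.1, -3.2, 7.8]
opening: 0.289
gripper_force: 60.2
```

```bash
python3 st.py
```

```text
21.05 tcp [0.5305 0.2393 0.1591] yaw -61.46 tilt [0.0002 0.0006] F [-4.1 -3.2  7.8] M [-0.97  0.47  0.02] 0.28915065676747315 60.194100737571716
[-0.86  0.48  0.49  1.82 -0.28  0.92 -1.31]
r 0.08564054446591986 head 112.4552426452667 Fcw -5.03789631466843 Frad -1.3655998915961975
```

Emit:
arm_command --series "0 0 0 -0.1 -0.05 0 0;0 0 0 0 0 0 0;0 0 0 0 0 0 0"

```text
time_s: 21.35
tcp_pos: [0.5297, 0.239, 0.1591]
tcp_rot: [-0.0, 0.969, 0.246, 0.0]
force: [-1.5, -1.7, 5.5]
opening: 0.286
gripper_force: 60.0
```

```bash
python3 st.py
```

```text
21.35 tcp [0.5297 0.239  0.1591] yaw -61.46 tilt [0.0007 0.0007] F [-1.5 -1.7  5.5] M [-0.8  -0.01  0.  ] 0.2856914882853838 60.02429008483887
[-0.86  0.48  0.49  1.82 -0.28  0.92 -1.31]
r 0.08557664027585855 head 113.02932942722012 Fcw -2.0210892597095325 Frad -0.9904866907444526
```

Emit:
arm_command --series "0 0 0 -0.05 -0.02 0 0;0 0 0 0 0 0 0;0 0 0 0 0 0 0"

```text
time_s: 21.65
tcp_pos: [0.5294, 0.2388, 0.1592]
tcp_rot: [-0.0, 0.969, 0.247, 0.001]
force: [-0.5, -2.2, 5.6]
opening: 0.288
gripper_force: 60.0
```

```bash
python3 st.py
```

```text
21.65 tcp [0.5294 0.2388 0.1592] yaw -61.46 tilt [0.0011 0.0008] F [-0.5 -2.2  5.6] M [-0.79 -0.28 -0.04] 0.2879806385657743 59.95717763900757
[-0.86  0.47  0.5   1.82 -0.28  0.92 -1.31]
r 0.08556847335970083 head 113.28213653697729 Fcw -1.3740650395767442 Frad -1.8255261958719526
```

Emit:
arm_command --series "0 0 0 0 0 0 0.4;0 0 0 0 0 0 0.55;0 0 0 0 0 0 0.55;0 0 0 0 0 3 0.55;0 0 0 0 0 4 0.55;0 0 0 0 0 1 0.55;0 0 0 0 0 0 0.55;0 0 0 0 0 0 0.55"

```text
time_s: 22.45
tcp_pos: [0.5284, 0.2385, 0.2376]
tcp_rot: [-0.0, 0.969, 0.246, -0.0]
force: [-0.6, -0.6, -0.3]
opening: 0.552
gripper_force: 0.0
```

```bash
python3 st.py;python3 kn.py
```

```text
22.45 tcp [0.5284 0.2385 0.2376] yaw -61.46 tilt [-0.0008 -0.    ] F [-0.6 -0.6 -0.3] M [-0.01  0.   -0.03] 0.5524338612551882 0.0
[-0.89  0.38  0.53  1.75 -0.22  1.07 -1.36]
r 0.08570242097251533 head 113.95440265675761 Fcw -0.7508790836015959 Frad -0.2757504583569374
[ 246  190   37   56 1448] [263.74585635 216.75483425]
heading 116.5 0.6165184585249519
```

Emit:
arm_command --series "0 0 0 0 0 4 0.8;0 0 0 0 0 4 0.8;0 0 0 0 0 0 0.8;0 0 0 0 0 0 0.8"

```text
time_s: 22.9
tcp_pos: [0.5287, 0.2385, 0.3178]
tcp_rot: [-0.0, 0.969, 0.246, -0.0]
force: [-0.4, 0.2, -0.5]
opening: 0.795
gripper_force: 0.0
```

```bash
python3 kn.py
python3 - <<'E'
from h import *
print(manip.close_job())
E
```

```text
[251 169  26  37 678] [263.21681416 186.43067847]
heading 117.0 0.2046492765948152
the job is handed in; nothing more can be done
None
```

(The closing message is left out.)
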